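# Fill the parts box and hold its lid ready

### The arm

A 6-joint arm with a two-finger parallel gripper is mounted at the origin on a cart in front of the work surface, level with it; the furniture and walls round the work are solid. World frame = base frame: x ahead of the robot, y to its left, z up, the work surface at z = 0. Lengths are in m, angles in rad, forces in N, time in s.
With the tool pointing down it reaches from about 0.35 to 0.85 m from the base axis. Payload 8.1 kg.
Tool frame: the origin (TCP) lies between the finger pads; the fingertips stand 14 mm ahead of it and the grasp point (between the pads) lies 5 mm behind it; z points along the fingers, y is the line along which they close (so a half turn about z gives the same grasp; the last joint's range is limited). The gripper opens to 93 mm and grips with 3 to 60 N. Pads are 15 mm wide; open, the fingers measure 128 mm over their backs; the gripper's body (75 mm by 188 mm) begins 65 mm behind the grasp point.
Start: joints at [1.15, 0.13, 1.488, -0, 1.523, -0.085], TCP at [0.198, 0.567, 0.233] pointing down, gripper open.
Joint ranges: [-2.96, 2.96], [-0.89, 2.26], [0.02, 2.5], [-1.34, 4.48], [0, 2.73], [-2.66, 2.66]. Speed limits (rad/s): [2.39, 2.39, 2.79, 3.14, 3.14, 3.14].

### API

Orientations are given as a rotation vector (axis times angle).
In Python, from cell import ctrl gives the robot as it stands.
- The arm moves only by the shell command python3 nudge.py 'ROWS'. ROWS is a JSON list of rows, 1 to 10 of them, each of 7 numbers: a rotation vector rx, ry, rz in rad, then dx, dy, dz in m, then the finger opening in m; each row is the pose to reach, as a shift and turn from the pose commanded when the command began, along the tool's axes at that moment; what a row does not reach only later rows make up. A row lasts 1/12 s, in which the tool goes at most 0.0417 m and 0.125 rad, less where a joint would pass 70% of its speed; a pose out of reach is approached as far as the arm can. The fingers move at their own pace and stop on an object; the grip force is fixed at half the most. Time passes only in rows, so rows that do not move let the fingers close. It prints the time, the measured TCP pose, the force, the opening and the grip force at its end.
- ctrl.read_state(): the state, without advancing time (a new reading comes with each control period).
- ctrl.grab_frame(name): name is "scene" or "top" or "wrist"; returns the picture (384x512x3 uint8, red, green, blue); there is no depth.
- ctrl.camera_info(name): a dict with "mtx" (3x3 intrinsics, pixels), "rvec" (rotation vector, rad) and "tvec" (3), from world to camera coordinates, as OpenCV has them. Camera axes: x right, y down, z forward; pixel columns grow to the right and rows downward; lengths in m; the calibration is good to about 2 mm. The wrist camera is an equidistant fisheye: a pixel r from the principal point sees the ray r / f radians off the axis. A picture is of the moment at which its call begins: read the wrist's pose just before it. camera_info takes no time and is no camera call; for the wrist camera it gives the pose at the moment of the call.
- ctrl.sign_off(): hands the job in; it is judged then, once.
The state is a dict: "t": time; "qpos": joint angles; "joint_velocities": joint speeds; "joint_torque": joint torques, N m; "position": TCP position; "tool_rot": TCP orientation; "force": force on the tool from outside, world axes, zero at the start; "torque": the same for the moment, N m; "grip_width": finger opening in m; "finger_force": force on a finger pad.
Only numpy, scipy, OpenCV 4.12 (cv2) and the standard library are available. Lean on these libraries where they do the work, as an engineer would, in place of code of your own. Each camera call takes 0.05 s, during which the arm holds its last target. There are 200 camera calls.

### The job

Tip the six brass dowels out of the scoop into the open steel parts box and stand the empty scoop back on the work board. Then fetch the box's lid from beyond the bench brush and hold it level over the box, lined up as if to close it, about a centimetre above the rim so that the count can still be checked; the lid must never touch the box. Finish still holding the lid there, motionless, and leave the brush, the small carton and the lock cylinder undisturbed.

Things in the scene. Friction and masses are not known exactly. Their poses are not given: they have to be found in the camera images.
- board: fixed plywood work board on the bench, 305 (x) x 545 (y) x 26 mm, on whose top (26 mm above the bench) everything of this task stands; origin at the centre of its underside
- box: open-topped rectangular steel parts box, fixed to the work board: outside 106 (x) x 86 (y) x 45 mm high, walls and floor 3 mm; origin at the centre of its underside, z up, x along its longer side
- box_mouth (a point): centre of the box's open mouth, in the plane of its rim (45 mm above the board top, 71 mm above the bench)
- lid: loose steel lid of the box, about 180 g, lying right way up: 116 (x) x 96 (y) mm outside, plate top at 10 mm, with a skirt 8 mm deep and 2 mm thick that would pass outside the box walls with 3 mm to spare on every side; black bar handle on top along lid x. Origin at the centre of the skirt's lower edge plane, z up, x along the longer side
- lid_grip (a point): middle of the lid's bar handle, 32 mm above the lid's origin; the bar is 70 mm long (lid x), 12 mm thick (lid y), from 24 to 40 mm above the lid's lower edge: pinch it across lid y
- scoop: loose aluminium scoop, about 180 g: flat pan 95 (x) x 74 (y) mm, floor 3 mm, side walls 26 and back wall (+x) 30 mm high, front (-x) open but for a 2 mm lip above the floor; a black handle rises at the back and runs forward over the pan. Origin at the centre of the underside, z up. Pours over its -x edge; dowels slide out when tipped nose-down about 45 to 60 degrees about y
- scoop_grip (a point): grip point on the scoop's handle bar, above the pan's centre, 66 mm above its underside; the bar is 14 mm thick (scoop y), spans 58 to 74 mm in height and from 26 mm in front of to 45 mm behind this point: pinch it across scoop y
- scoop_lip (a point): middle of the pouring edge: scoop x = -47.5 mm, 5 mm above its underside
- dowel0: one of six alike loose brass dowels, a plain cylinder of 14 mm diameter and 16 mm length, 15 g; all start standing on end on the pan of the scoop; origin at the centre of one end face, z along its axis
- dowel1: one of six alike loose brass dowels, a plain cylinder of 14 mm diameter and 16 mm length, 15 g; all start standing on end on the pan of the scoop; origin at the centre of one end face, z along its axis
- dowel2: one of six alike loose brass dowels, a plain cylinder of 14 mm diameter and 16 mm length, 15 g; all start standing on end on the pan of the scoop; origin at the centre of one end face, z along its axis
- dowel3: one of six alike loose brass dowels, a plain cylinder of 14 mm diameter and 16 mm length, 15 g; all start standing on end on the pan of the scoop; origin at the centre of one end face, z along its axis
- dowel4: one of six alike loose brass dowels, a plain cylinder of 14 mm diameter and 16 mm length, 15 g; all start standing on end on the pan of the scoop; origin at the centre of one end face, z along its axis
- dowel5: one of six alike loose brass dowels, a plain cylinder of 14 mm diameter and 16 mm length, 15 g; all start standing on end on the pan of the scoop; origin at the centre of one end face, z along its axis
- brush: bystander: wooden bench brush lying on the board between the lid and the box as a fence, about 251 mm long, 34 mm wide and 51 mm high; origin at the centre of its underside, y along its length
- carton: bystander: small carton, 56 x 86 x 40 mm high; origin at the centre of its underside
- cylinder: bystander: nickel lock cylinder standing on its flat, 17 x 69 x 44 mm high; origin at the centre of its underside

How it is judged:
By the outcome, as a careful person would: the job done as asked, in the order asked, and still so for the second after the job is handed in, while the arm keeps its last pose, push and grip.
It also fails if it takes over 72 s, if anything falls off the work surface, if the arm or the gripper's body presses on something with over 40 N, if the wrist force passes 120 N, or if a joint passes its speed limit or range.

## Working session

There is one attempt and no reset: what is moved stays moved. The work goes in short steps, Python scripts to look and compute and a shell command to move; the robot and the scene stay as the last step left them, time stands still between calls to the robot, and variables do not carry over. Pictures are saved under pics/ and viewed, at most 10 in all, crops included, and the job is handed in when it is done.

```bash
ls; mkdir -p pics; python3 - <<'E'
from cell import ctrl
import cv2,numpy as np
s=ctrl.read_state();print(s['t'],s['position'],s['tool_rot'])
for n in('scene','top'):
    i=ctrl.camera_info(n);print(n,i)
    cv2.imwrite(f'pics/{n}0.png',cv2.cvtColor(ctrl.grab_frame(n),cv2.COLOR_RGB2BGR))
a=cv2.imread('pics/top0.png');cv2.imwrite('pics/top0b.png',cv2.resize(a,(800,600),interpolation=cv2.INTER_CUBIC))
a=cv2.imread('pics/scene0.png');cv2.imwrite('pics/scene0b.png',cv2.resize(a,(800,600),interpolation=cv2.INTER_CUBIC))
E
```

```text
cell.py
nudge.py
pics
0.0 [0.1974698  0.56601736 0.23160798] [-5.24923294e-01 -3.09692688e+00  2.70318713e-03]
scene {'mtx': array([[450.30410961,   0.        , 254.67932924],
       [  0.        , 450.30410961, 191.06236492],
       [  0.        ,   0.        ,   1.        ]]), 'rvec': array([ 2.10724935, -1.1390429 ,  0.50031215]), 'tvec': array([-0.22213995,  0.43714618,  0.63723066])}
top {'mtx': array([[459.90757578,   0.        , 257.04588264],
       [  0.        , 459.90757578, 196.2126706 ],
       [  0.        ,   0.        ,   1.        ]]), 'rvec': array([ 2.12881873, -2.10773666,  0.15490271]), 'tvec': array([0.11750488, 0.56494524, 0.87596925])}
```
View pics/top0b.png

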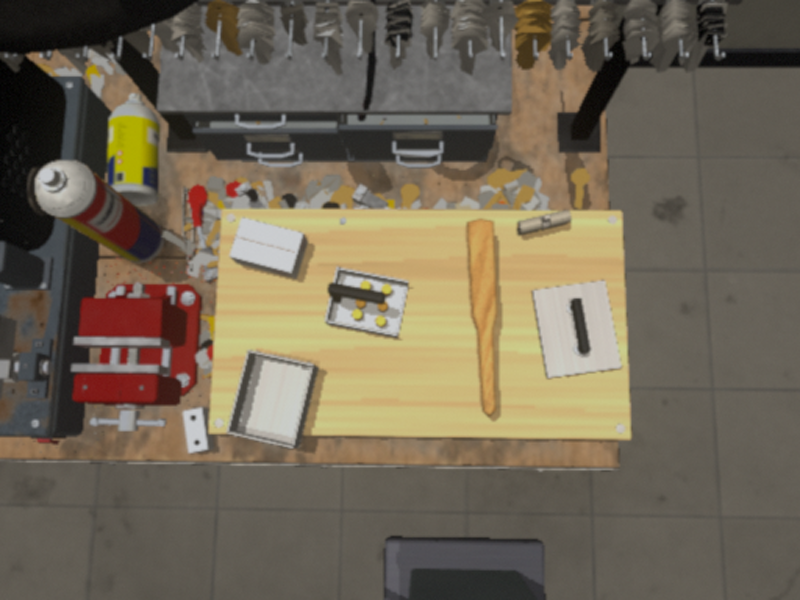

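View pics/scene0b.png

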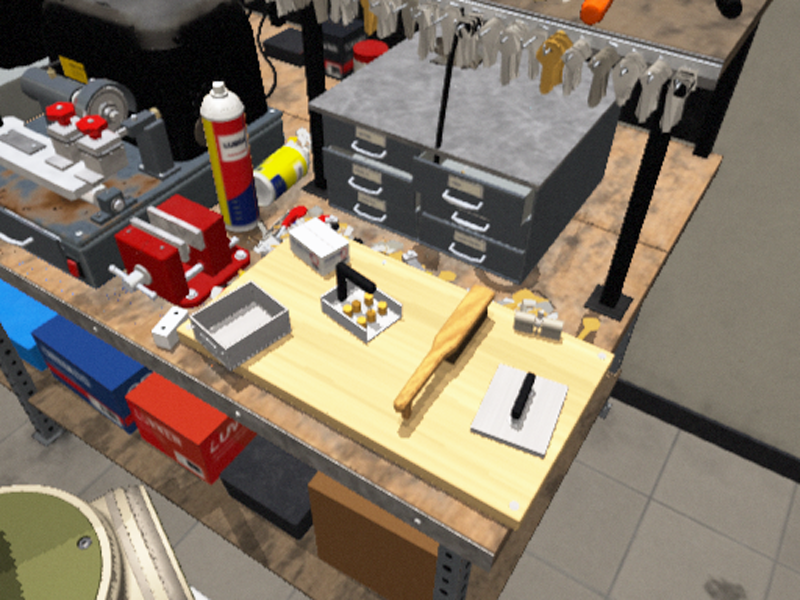

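```bash
python3 - <<'E'
import cv2,numpy as np
rows=[]
for n,cs in(('top',[(236,193),(175,255),(369,210)]),('scene',[(231,192),(153,207),(333,262)])):
    a=cv2.imread(f'pics/{n}0.png');r=[]
    for u,v in cs:
        c=cv2.resize(a[v-36:v+36,u-33:u+33],None,fx=4,fy=4,interpolation=cv2.INTER_CUBIC)
        for k in range(0,66,10):cv2.line(c,(k*4,0),(k*4,5),(0,0,255));
        for k in range(0,72,10):cv2.line(c,(0,k*4),(5,k*4),(0,0,255))
        r.append(c)
    rows.append(np.hstack(r))
cv2.imwrite('pics/c1.png',np.vstack(rows))
E
```

View pics/c1.png

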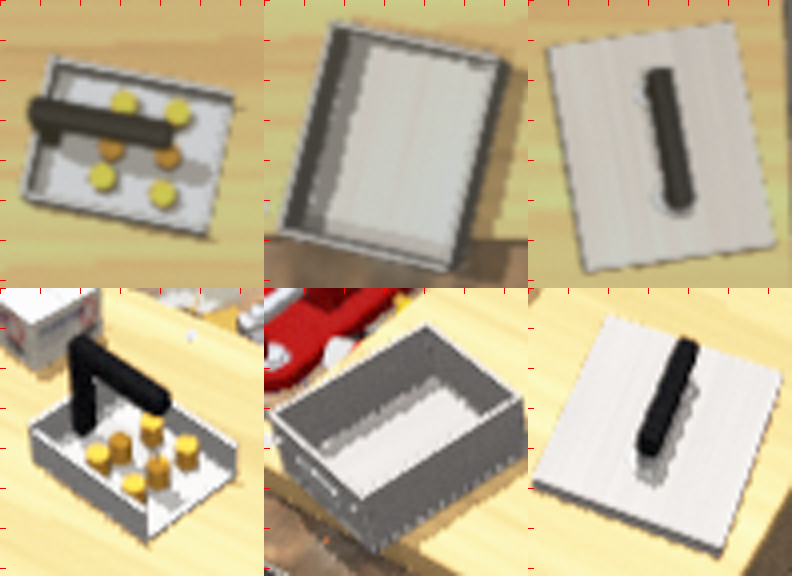

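```bash
cat > h.py <<'E'
import cv2,numpy as np
from cell import ctrl
from scipy.optimize import least_squares
from scipy.spatial.transform import Rotation as R
C={n:ctrl.camera_info(n) for n in('top','scene')}
def proj(n,P):
    c=C[n];return cv2.projectPoints(np.float64(P),c['rvec'],c['tvec'],c['mtx'],None)[0][:,0]
def fit(obs,g):  # obs: list (cam, model xyz m, pixel) ; g: x y z yaw
    def res(p):
        Rz=R.from_euler('z',p[3]).as_matrix();o=[]
        for n,m,q in obs:o.append(proj(n,[Rz@np.array(m)+p[:3]])[0]-q)
        return np.ravel(o)
    s=least_squares(res,g);return s.x,s.fun.reshape(-1,2)
E
python3 - <<'E'
from h import *
T={'scoop':[('top',236,193),('scene',231,192)],'box':[('top',175,255),('scene',153,207)],'lid':[('top',369,210),('scene',333,262)]}
def run(k,t,s,g):
    ob=[]
    for (n,cu,cv_),L in zip(T[k],(t,s)):
        for m,(x,y) in L: ob.append((n,np.array(m)/1e3,np.array([cu-33+x/4-.4,cv_-36+y/4-.4])))
    for sel,nm in((ob,'all'),([o for o in ob if o[0]=='top'],'top')):
        if nm=='top':continue
        p,r=fit(sel,g);print(k,nm,p.round(4),np.degrees(p[3]).round(1));print(r.round(1).tolist())
b=45
# box: image-up=+x ; left=+y ; corners TL,TR,BR,BL
run('box',[((53,43,b),(70,22)),((53,-43,b),(244,62)),((-53,-43,b),(191,270)),((-53,43,b),(16,232))],
 [((53,43,b),(162,37)),((53,-43,b),(259,110)),((-53,-43,b),(98,212)),((-53,43,b),(4,127))],[.4,.25,.026,0])
run('lid',[((58,48,10),(20,45)),((58,-48,10),(205,22)),((-58,-48,10),(247,245)),((-58,48,10),(57,272)),((35,0,32),(132,70)),((-35,0,32),(152,208))],
 [((58,48,10),(79,30)),((58,-48,10),(254,87)),((-58,-48,10),(194,258)),((-58,48,10),(5,194)),((35,0,32),(161,57)),((-35,0,32),(120,159))],[.45,-.2,.026,0])
run('scoop',[((47.5,-37,30),(52,58)),((47.5,37,30),(25,198)),((-47.5,-37,26),(234,95)),((-47.5,37,26),(210,238)),((45,0,66),(32,113)),((-26,0,66),(172,135))],
 [((-47.5,37,26),(148,217)),((-47.5,-37,26),(236,157)),((47.5,37,30),(32,142)),((-26,0,66),(165,114)),((45,0,66),(76,56))],[.45,.1,.026,1.5])
E
```

```text
box all [ 0.443   0.2821  0.0277 -0.2058] -11.8
[[0.1, -0.3], [-0.8, -0.9], [-0.7, 1.3], [-0.3, 0.9], [0.9, -0.8], [0.9, 0.2], [0.3, 0.5], [0.1, 0.3]]
lid all [ 0.5398 -0.102   0.0275  0.1486] 8.5
[[-0.5, 0.4], [-0.2, -0.3], [0.1, 0.1], [-0.0, 0.0], [-0.9, -0.1], [0.4, 0.2], [0.2, -1.0], [1.0, -0.2], [0.4, 0.8], [-0.2, -0.9], [-0.0, 0.6], [-0.3, 0.7]]
scoop all [0.569  0.1674 0.0307 1.3981] 80.1
[[-0.4, -0.4], [-1.0, 0.3], [0.5, -1.0], [-0.3, -0.9], [-0.1, 0.2], [1.1, 1.2], [-0.1, 1.9], [1.2, -0.6], [-1.3, -1.8], [0.3, 0.8], [-0.3, 0.2]]
```

The crops show the scoop (back wall towards +y, pan corners around top px (216,171)–(257,216)), the box rim and the lid. All three fit in both views to about 1 px, at the expected heights.

```bash
cat >> h.py <<'E'
def go(p,yaz=None,tilt=0,rot=None):
    s=ctrl.read_state();R0=R.from_rotvec(s['tool_rot'])
    if rot is None:
        a=np.radians(yaz);y=np.array([np.cos(a),np.sin(a),0]);z=np.array([0,0,-1.])
        rot=R.from_matrix(np.stack([np.cross(y,z),y,z],1))*R.from_euler('y',tilt,degrees=True)
    d=R0.inv().apply(np.array(p)-s['position']);r=(R0.inv()*rot).as_rotvec()
    print('t',s['t'],'rot',r.round(4),'d',d.round(4),'q',np.round(s['qpos'],2))
    return rot
E
python3 -c "
from h import *
go([.569,.167,.19],-9.9)"
```

```text
t 0.1 rot [-1.5000e-03  1.0000e-03  1.4078e+00] d [-0.4823 -0.2543  0.042 ] q [ 1.15  0.13  1.49  0.    1.52 -0.09]
```

```bash
python3 nudge.py '[[0,0,1.2,-0.37,-0.195,0,0.09],[0,0,1.2,-0.37,-0.195,0,0.09],[0,0,1.2,-0.37,-0.195,0,0.09],[0,0,1.2,-0.37,-0.195,0,0.09],[0,0,1.2,-0.37,-0.195,0,0.09],[0,0,1.2,-0.37,-0.195,0,0.09],[0,0,1.2,-0.37,-0.195,0,0.09],[0,0,1.2,-0.37,-0.195,0,0.09],[0,0,1.2,-0.37,-0.195,0,0.09],[0,0,1.2,-0.37,-0.195,0,0.09]]'; python3 -c "
from h import *
go([.569,.167,.19],-9.9)"
```

```text
t: 0.93
position: [0.4825, 0.2597, 0.2323]
tool_rot: [-2.19, -2.252, 0.001]
force: [-0.2, 1.6, 0.2]
grip_width: 0.0901
finger_force: 0.0
t 0.9333 rot [-4.000e-04  1.000e-04  2.008e-01] d [-0.0951  0.0838  0.0423] q [ 0.4  -0.01  1.63  0.    1.52  0.37]
```

```bash
python3 nudge.py '[[0,0,0.1,-0.04,0.03,0,0.09],[0,0,0.2,-0.08,0.06,0.02,0.09],[0,0,0.201,-0.095,0.084,0.042,0.09],[0,0,0.201,-0.095,0.084,0.042,0.09],[0,0,0.201,-0.095,0.084,0.042,0.09]]'; python3 - <<'E'
from h import *
go([.569,.167,.087],-9.9)
print(ctrl.camera_info('wrist'))
a=cv2.cvtColor(ctrl.grab_frame('wrist'),cv2.COLOR_RGB2BGR);cv2.imwrite('pics/w1.png',cv2.resize(a,(800,600),interpolation=cv2.INTER_CUBIC))
E
```

```text
t: 1.35
position: [0.5688, 0.1668, 0.1871]
tool_rot: [-2.4, -2.024, 0.008]
force: [-0.7, 0.8, -0.2]
grip_width: 0.0899
finger_force: 0.0
t 1.35 rot [-0.0047  0.0023  0.0033] d [0.0004 0.0006 0.1001] q [ 0.2   0.14  1.56 -0.    1.45  0.37]
{'mtx': array([[297.31863964,   0.        , 258.86079466],
       [  0.        , 297.31863964, 185.96137365],
       [  0.        ,   0.        ,   1.        ]]), 'rvec': array([-2.83866676,  0.23925667,  0.04332517]), 'tvec': array([-0.53187628,  0.22657483,  0.42684484])}
```

View pics/w1.png

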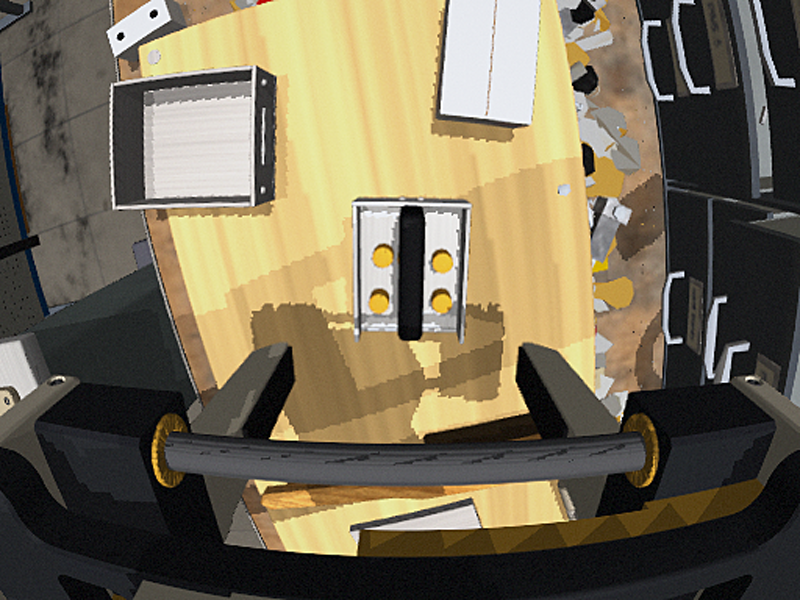

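The handle lies between the open fingers at about px x = 411 (finger centre 405), so it is slightly to tool +y. I'll refine with wrist rays for the handle ends and the box rim corners.

```bash
cat >> h.py <<'E'
def ray(px,z,info=None):  # 800x600-scaled wrist px -> world point at height z
    i=info or ctrl.camera_info('wrist');k=i['mtx']
    q=(np.array(px)+.5)/1.5625-.5-k[:2,2];r=np.hypot(*q);th=r/k[0,0]
    d=np.array([*(np.sin(th)*q/r),np.cos(th)]);Rm=R.from_rotvec(i['rvec']).as_matrix()
    c=-Rm.T@i['tvec'];d=Rm.T@d;return c+d*(z-c[2])/d[2]
E
python3 - <<'E'
from h import *
for p in [(411,205),(410,339)]:print(ray(p,.1).round(4))
P=np.array([ray(p,.071) for p in [(110,85),(254,67),(252,204),(113,209)]]);print(P.round(4),P.mean(0))
for a,b in((0,1),(3,2),(0,3),(1,2)):
    v=P[b]-P[a];print(np.hypot(*v[:2]),np.degrees(np.arctan2(v[1],v[0])))
E
```

```text
[0.5804 0.2214 0.1   ]
[0.5676 0.1475 0.1   ]
[[0.3997 0.3393 0.071 ]
 [0.5029 0.3184 0.071 ]
 [0.4859 0.2366 0.071 ]
 [0.3837 0.2565 0.071 ]] [0.443056  0.2877273 0.071    ]
0.10529518016911084 -11.430836396283858
0.1040476155947947 -11.01088258859522
0.08430864029196437 -100.91211074602244
0.08354398690546223 -101.76488819352025
```

```bash
python3 nudge.py '[[0,0,0,0.003,0.003,0.03,0.06],[0,0,0,0.003,0.003,0.06,0.06],[0,0,0,0.003,0.003,0.085,0.06],[0,0,0,0.003,0.003,0.1,0.06],[0,0,0,0.003,0.003,0.1,0.06],[0,0,0,0.003,0.003,0.1,0],[0,0,0,0.003,0.003,0.1,0],[0,0,0,0.003,0.003,0.1,0],[0,0,0,0.003,0.003,0.1,0],[0,0,0,0.003,0.003,0.1,0]]'; python3 nudge.py '[[0,0,0,0,0,0,0],[0,0,0,0,0,0,0],[0,0,0,0,0,0,0]]'
```

```text
t: 2.23
position: [0.5733, 0.1724, 0.0922]
tool_rot: [2.397, 2.029, 0.003]
force: [0.5, -0.2, 0.7]
grip_width: 0.0314
finger_force: 0.0
t: 2.48
position: [0.5726, 0.172, 0.0909]
tool_rot: [2.398, 2.029, 0.0]
force: [-0.3, 1.0, 2.1]
grip_width: 0.0139
finger_force: 29.9
```

```bash
python3 nudge.py '[[0,0,0,0,0,-0.01,0],[0,0,0,0,0,-0.03,0],[0,0,0,0,0,-0.055,0],[0,0,0,0,0,-0.08,0],[0,0,0,0,0,-0.1,0],[0,0,0,0,0,-0.11,0],[0,0,0,0,0,-0.11,0]]'; python3 -c "
from h import *
go([.4514,.326,.195],-11.6)"
```

```text
t: 3.07
position: [0.574, 0.1724, 0.2041]
tool_rot: [2.396, 2.028, 0.007]
force: [1.4, -0.2, -2.4]
grip_width: 0.0137
finger_force: 29.9
t 3.0667 rot [ 0.0046 -0.0019  0.0364] d [ 0.1312 -0.1463  0.0086] q [ 0.21  0.14  1.53 -0.    1.47  0.37]
```

```bash
python3 nudge.py '[[0,0,0.01,0.008,-0.009,0,0],[0,0,0.02,0.025,-0.028,0,0],[0,0,0.03,0.045,-0.05,0,0],[0,0,0.036,0.067,-0.075,0.002,0],[0,0,0.036,0.087,-0.097,0.004,0],[0,0,0.036,0.106,-0.118,0.006,0],[0,0,0.036,0.121,-0.135,0.008,0],[0,0,0.036,0.131,-0.146,0.009,0],[0,0,0.036,0.131,-0.146,0.009,0],[0,0,0.036,0.131,-0.146,0.009,0]]'; python3 - <<'E'
from h import *
go([.4514,.326,.195],-11.6)
for n in('wrist',):
    a=cv2.cvtColor(ctrl.grab_frame(n),cv2.COLOR_RGB2BGR);cv2.imwrite('pics/w2.png',cv2.resize(a,(800,600)))
E
```

```text
t: 3.9
position: [0.4489, 0.3254, 0.1899]
tool_rot: [-2.432, -1.988, 0.004]
force: [0.4, -0.2, -2.2]
grip_width: 0.014
finger_force: 29.9
t 3.9 rot [-0.0018  0.0021  0.0023] d [ 0.0011  0.0024 -0.0052] q [ 0.53  0.03  1.67 -0.    1.44  0.74]
```

View pics/w2.png

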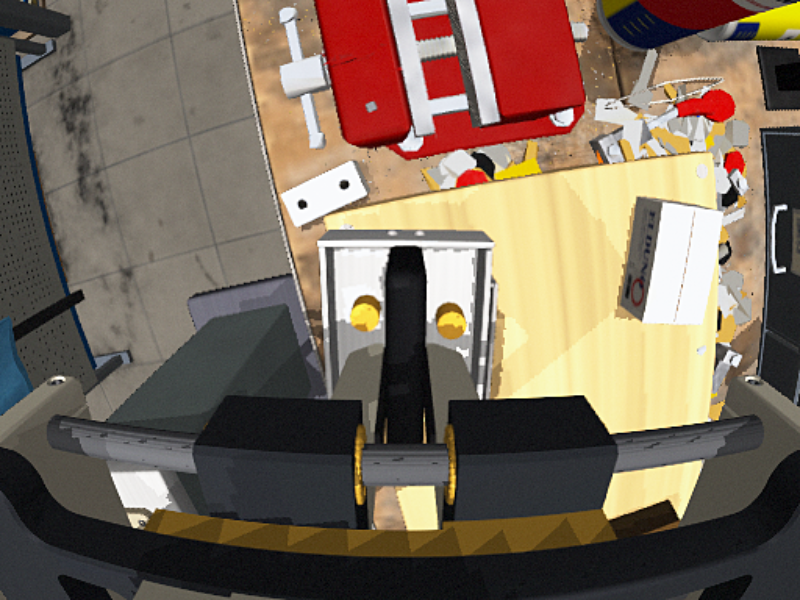

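The scoop is held straight and level, its pan back at about px (405,240), clear of the vise. The tilt comes next.

```bash
python3 nudge.py '[[0,0.06,0,0.001,0.002,0.002,0],[0,0.12,0,0.001,0.002,0.005,0],[0,0.18,0,0.001,0.002,0.008,0],[0,0.24,0,0.001,0.002,0.01,0],[0,0.3,0,0.001,0.002,0.012,0],[0,0.36,0,-0.002,0.002,0.012,0],[0,0.42,0,-0.006,0.002,0.012,0],[0,0.47,0,-0.01,0.002,0.012,0],[0,0.52,0,-0.013,0.002,0.012,0],[0,0.52,0,-0.013,0.002,0.012,0]]'; python3 - <<'E'
from h import *
b=np.array([.2,.98])
for th,bk,z in((40,.016,.1765),(48,.005,.169),(55,-.004,.162),(62,-.013,.156)):
    go([*(np.array([.443,.285])+bk*b),z],-11.6,th)
E
```

```text
t: 4.78
position: [0.4493, 0.3096, 0.1778]
tool_rot: [-2.139, -1.739, -0.568]
force: [-0.2, -1.2, -2.7]
grip_width: 0.0138
finger_force: 29.9
t 4.7833 rot [ 0.0003  0.178  -0.0035] d [-0.0088 -0.0013 -0.0035] q [ 0.19 -0.26  2.05  0.52  1.18  0.24]
t 4.7833 rot [ 0.0005  0.3176 -0.0034] d [-0.0221 -0.0012 -0.0025] q [ 0.19 -0.26  2.05  0.52  1.18  0.24]
t 4.7833 rot [ 0.0007  0.4398 -0.0034] d [-0.0333 -0.0012 -0.0009] q [ 0.19 -0.26  2.05  0.52  1.18  0.24]
t 4.7833 rot [ 0.001   0.562  -0.0034] d [-0.0441 -0.0011 -0.0002] q [ 0.19 -0.26  2.05  0.52  1.18  0.24]
```

```bash
python3 nudge.py '[[0,0.06,0,-0.003,-0.001,-0.002,0],[0,0.12,0,-0.006,-0.001,-0.003,0],[0,0.18,0,-0.009,-0.001,-0.003,0],[0,0.25,0,-0.016,-0.001,-0.003,0],[0,0.32,0,-0.022,-0.001,-0.002,0],[0,0.38,0,-0.028,-0.001,-0.001,0],[0,0.44,0,-0.033,-0.001,-0.001,0],[0,0.44,0,-0.033,-0.001,-0.001,0],[0,0.44,0,-0.033,-0.001,-0.001,0],[0,0.44,0,-0.033,-0.001,-0.001,0]]'; python3 - <<'E'
from h import *
b=np.array([.2,.98])
go([*(np.array([.443,.285])-.013*b),.156],-11.6,62)
o=[]
for n,(u,v) in(('top',(180,250)),('scene',(160,195))):
    a=cv2.cvtColor(ctrl.grab_frame(n),cv2.COLOR_RGB2BGR);o.append(cv2.resize(a[v-75:v+75,max(u-50,0):u+50],None,fx=4,fy=4))
cv2.imwrite('pics/p1.png',np.hstack(o))
E
```

```text
t: 5.62
position: [0.4433, 0.2836, 0.1644]
tool_rot: [-1.834, -1.496, -0.952]
force: [-0.5, -1.0, -1.4]
grip_width: 0.0133
finger_force: 29.9
t 5.6167 rot [1.000e-04 1.247e-01 0.000e+00] d [-0.0136 -0.0006 -0.0047] q [-0.15 -0.24  2.27  1.02  1.27 -0.37]
```

View pics/p1.png

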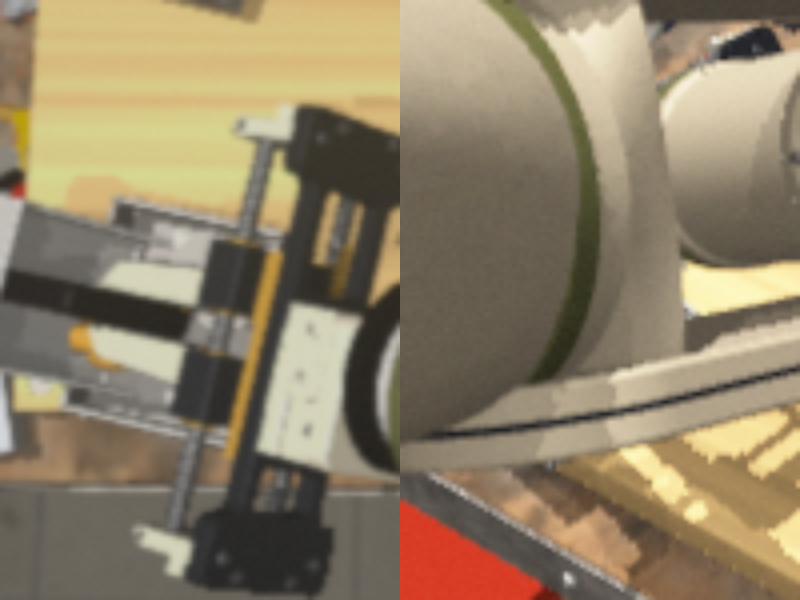

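Top view: the pan is pouring over the box, and one dowel may still show at crop px (85,345). I'll tip further, then look with the wrist camera.

```bash
python3 nudge.py '[[0,0.04,0,-0.004,-0.001,-0.001,0],[0,0.08,0,-0.009,-0.001,-0.003,0],[0,0.125,0,-0.013,-0.001,-0.005,0],[0,0.125,0,-0.013,-0.001,-0.005,0],[0,0.125,0,-0.013,-0.001,-0.005,0],[0,0.125,0,-0.013,-0.001,-0.005,0],[0,0.125,0,-0.013,-0.001,-0.005,0],[0,0.125,0,-0.013,-0.001,-0.005,0]]'; python3 - <<'E'
from h import *
s=ctrl.read_state();print(s['force'],s['qpos'].round(2))
a=cv2.cvtColor(ctrl.grab_frame('wrist'),cv2.COLOR_RGB2BGR);cv2.imwrite('pics/w3.png',cv2.resize(a,(800,600)))
E
```

```text
t: 6.38
position: [0.4397, 0.2731, 0.1571]
tool_rot: [-1.738, -1.421, -1.049]
force: [-0.4, 0.2, -1.2]
grip_width: 0.0136
finger_force: 29.9
[-0.35090891  0.20013592 -1.18028669] [-0.25 -0.15  2.3   1.13  1.34 -0.55]
```

View pics/w3.png

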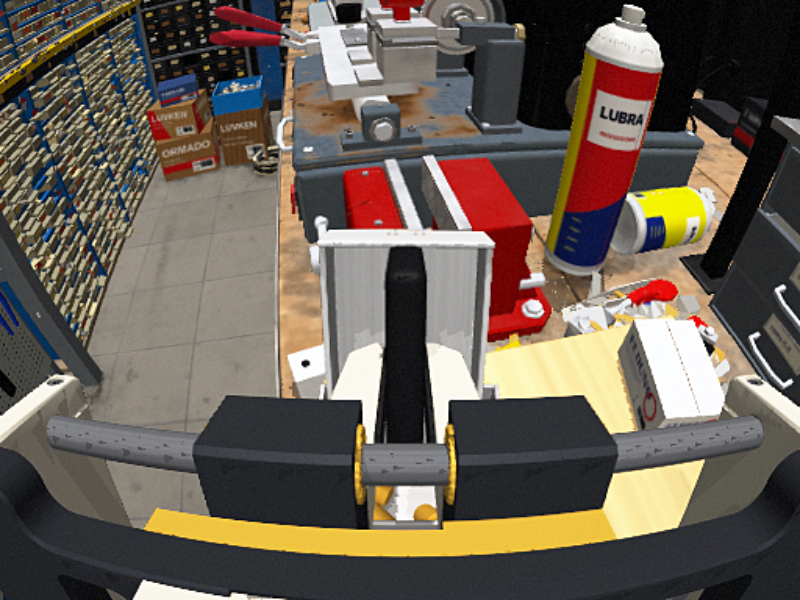

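```bash
python3 - <<'E'
from h import *
go([.44,.273,.21],-11.6,62)
go([.4514,.326,.22],-11.6,0)
E
```

```text
t 6.4333 rot [-0.0004 -0.0022  0.002 ] d [ 0.0468  0.0005 -0.0248] q [-0.25 -0.15  2.3   1.13  1.34 -0.55]
t 6.4333 rot [ 7.0000e-04 -1.0843e+00  2.1000e-03] d [0.081  0.0011 0.0185] q [-0.25 -0.15  2.3   1.13  1.34 -0.55]
```

```bash
python3 nudge.py '[[0,0,0,0.02,0,-0.01,0],[0,0,0,0.047,0,-0.025,0],[0,-0.12,0,0.052,0,-0.02,0],[0,-0.24,0,0.058,0,-0.013,0],[0,-0.36,0,0.064,0,-0.005,0],[0,-0.48,0,0.07,0.001,0.003,0],[0,-0.6,0,0.076,0.001,0.01,0],[0,-0.72,0,0.081,0.001,0.018,0],[0,-0.84,0,0.081,0.001,0.018,0],[0,-0.96,0,0.081,0.001,0.018,0]]'; python3 - <<'E'
from h import *
go([.5,.25,.22],-11,0)
go([.573,.172,.2],-9.9,0)
E
```

```text
t: 7.27
position: [0.4517, 0.3265, 0.222]
tool_rot: [-2.374, -1.938, -0.149]
force: [-0.5, 0.1, -1.1]
grip_width: 0.0138
finger_force: 30.0
t 7.2667 rot [ 0.0053 -0.1217 -0.0098] d [-0.065   0.0627 -0.0056] q [ 0.47 -0.07  1.72  0.09  1.42  0.66]
t 7.2667 rot [ 0.0064 -0.1216 -0.029 ] d [-0.1288  0.1498  0.0071] q [ 0.47 -0.07  1.72  0.09  1.42  0.66]
```

```bash
python3 nudge.py '[[0,-0.06,0,-0.01,0.01,0,0],[0,-0.12,0,-0.03,0.035,0,0],[0,-0.121,-0.01,-0.052,0.06,0,0],[0,-0.121,-0.02,-0.075,0.087,0,0],[0,-0.121,-0.029,-0.097,0.113,0.002,0],[0,-0.121,-0.029,-0.115,0.134,0.005,0],[0,-0.121,-0.029,-0.129,0.15,0.007,0],[0,-0.121,-0.029,-0.129,0.15,0.007,0],[0,-0.121,-0.029,-0.129,0.15,0.007,0]]'; python3 - <<'E'
from h import *
go([.573,.172,.093],-9.9,0)
t=cv2.cvtColor(ctrl.grab_frame('top'),cv2.COLOR_RGB2BGR)
w=cv2.cvtColor(ctrl.grab_frame('wrist'),cv2.COLOR_RGB2BGR)
cv2.imwrite('pics/p2.png',np.hstack([cv2.resize(t[200:300,135:215],(400,500),interpolation=cv2.INTER_CUBIC),cv2.resize(w[:300,150:390],(400,500))]))
E
```

```text
t: 8.02
position: [0.5726, 0.17, 0.1962]
tool_rot: [-2.406, -2.017, -0.006]
force: [0.5, 0.7, -1.3]
grip_width: 0.0136
finger_force: 30.0
t 8.0167 rot [ 0.0009 -0.004  -0.0025] d [ 0.0016 -0.      0.1032] q [0.2  0.14 1.55 0.   1.45 0.38]
```

View pics/p2.png

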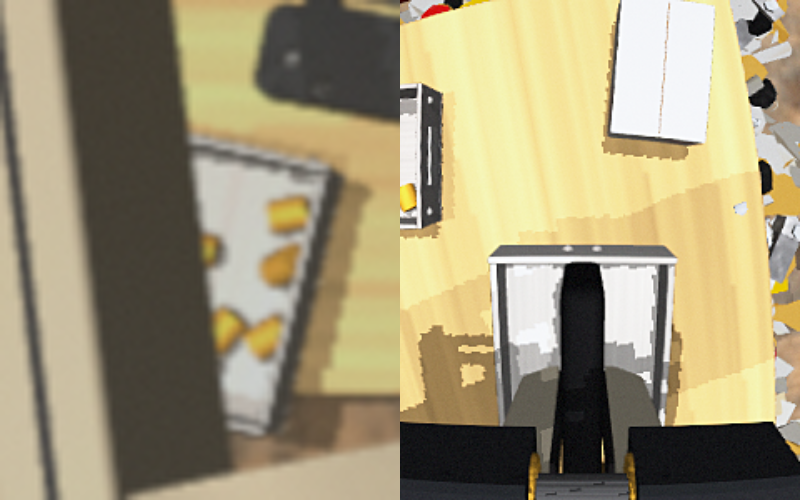

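Five dowels show in the visible part of the box, and the sixth is probably behind the arm. The scoop is level and looks empty, so I'm setting it down.

```bash
python3 nudge.py '[[0,0,0,0.001,0,0.025,0],[0,0,0,0.001,0,0.05,0],[0,0,0,0.001,0,0.07,0],[0,0,0,0.001,0,0.085,0],[0,0,0,0.001,0,0.094,0],[0,0,0,0.001,0,0.098,0],[0,0,0,0.001,0,0.101,0],[0,0,0,0.001,0,0.101,0],[0,0,0,0.001,0,0.101,0]]'
```

```text
t: 8.87
position: [0.5736, 0.1724, 0.0968]
tool_rot: [-2.405, -2.021, -0.009]
force: [-0.1, 0.4, -1.2]
grip_width: 0.0136
finger_force: 30.0
```

```bash
python3 nudge.py '[[0,0,0,0,0,0.002,0],[0,0,0,0,0,0.004,0],[0,0,0,0,0,0.005,0],[0,0,0,0,0,0.005,0]]'; python3 nudge.py '[[0,0,0,0,0,0.001,0],[0,0,0,0,0,0.001,0]]'
```

```text
t: 9.2
position: [0.5733, 0.172, 0.0909]
tool_rot: [-2.405, -2.02, -0.008]
force: [0.2, 0.0, 0.2]
grip_width: 0.0138
finger_force: 30.0
t: 9.37
position: [0.5734, 0.1721, 0.0909]
tool_rot: [-2.405, -2.021, -0.008]
force: [-3.4, -0.1, 7.6]
grip_width: 0.0139
finger_force: 30.0
```

Seated (force has turned to +z at the original height). Now releasing and rising.

```bash
python3 nudge.py '[[0,0,0,0,0,-0.001,0.05],[0,0,0,0,0,-0.001,0.05],[0,0,0,0,0,-0.001,0.05],[0,0,0,0,0,-0.001,0.05],[0,0,0,0,0,-0.02,0.05],[0,0,0,0,0,-0.05,0.06],[0,0,0,0,0,-0.085,0.06],[0,0,0,0,0,-0.11,0.06],[0,0,0,0,0,-0.11,0.06]]'; python3 -c "
from h import *
go([.54,-.102,.2],-81.5)"
```

```text
t: 10.12
position: [0.576, 0.1723, 0.2068]
tool_rot: [2.402, 2.019, 0.021]
force: [1.5, -0.1, 1.5]
grip_width: 0.06
finger_force: 0.0
t 10.1167 rot [ 0.005  -0.0138  1.2493] d [-0.2764  0.0117  0.0048] q [0.2  0.13 1.53 0.   1.46 0.38]
```

```bash
python3 nudge.py '[[0,0,1.24,-0.276,0.012,0,0.06],[0,0,1.24,-0.276,0.012,0,0.06],[0,0,1.24,-0.276,0.012,0,0.06],[0,0,1.24,-0.276,0.012,0,0.06],[0,0,1.24,-0.276,0.012,0,0.06],[0,0,1.24,-0.276,0.012,0,0.06],[0,0,1.24,-0.276,0.012,0,0.06],[0,0,1.24,-0.276,0.012,0,0.06],[0,0,1.24,-0.276,0.012,0,0.06],[0,0,1.24,-0.276,0.012,0,0.06]]'; python3 - <<'E'
from h import *
import pickle
t=cv2.cvtColor(ctrl.grab_frame('top'),cv2.COLOR_RGB2BGR)
go([.54,-.102,.2],-81.5)
i=ctrl.camera_info('wrist');pickle.dump(i,open('wi.pkl','wb'))
w=cv2.cvtColor(ctrl.grab_frame('wrist'),cv2.COLOR_RGB2BGR)
cv2.imwrite('pics/w4.png',w)
cv2.imwrite('pics/p3.png',np.vstack([np.hstack([cv2.resize(t[215:295,140:215],(300,300),interpolation=cv2.INTER_CUBIC),cv2.resize(t[155:225,200:275],(300,300),interpolation=cv2.INTER_CUBIC)]),cv2.resize(w[60:260,156:356],None,fx=3,fy=1.5)]))
E
```

```text
t: 10.95
position: [0.5365, -0.1033, 0.1977]
tool_rot: [-3.129, -0.234, -0.003]
force: [0.2, 0.6, 1.3]
grip_width: 0.0603
finger_force: 0.0
t 11.0 rot [-0.0035 -0.0023 -0.0064] d [ 0.0035 -0.0005 -0.0022] q [-0.29  0.    1.68  0.    1.45  1.14]
```

View pics/p3.png

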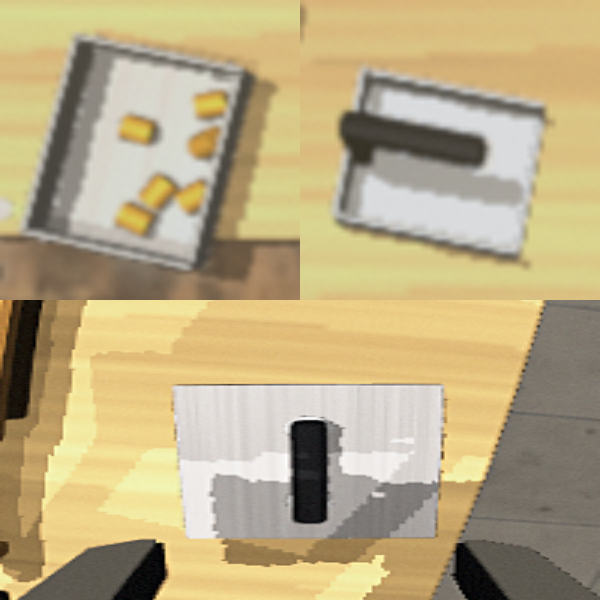

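All six dowels lie in the box, and the scoop stands empty. The lid is under the gripper with its bar at wrist px (259,140)–(259,209).

```bash
python3 - <<'E'
from h import *
import pickle
i=pickle.load(open('wi.pkl','rb'))
def f(p,z): return ray(((156+p[0]/3)*1.5625,(60+(p[1]-300)/1.5)*1.5625),z,i)
for p in((309,420),(309,523)):print(f(p,.066).round(4))
P=np.array([f(p,.036) for p in((174,385),(444,384),(438,537),(187,539))]);print(P.round(4).tolist(),P.mean(0).round(4))
for a,b in((0,1),(3,2),(0,3),(1,2)):
    v=P[b]-P[a];print(np.hypot(*v[:2]).round(4),np.degrees(np.arctan2(v[1],v[0])).round(1))
go([.54,-.102,.053],-81.5)
E
```

```text
[ 0.5777 -0.0967  0.066 ]
[ 0.5078 -0.1068  0.066 ]
[[0.5921, -0.0463, 0.036], [0.6063, -0.1406, 0.036], [0.4919, -0.1591, 0.036], [0.4764, -0.0636, 0.036]] [ 0.5417 -0.1024  0.036 ]
0.0953 -81.4
0.0967 -80.8
0.117 -171.5
0.1159 -170.8
t 11.05 rot [-0.0035 -0.0024  0.0064] d [0.003  0.0004 0.1448] q [-0.29  0.    1.68  0.    1.45  1.13]
```

```bash
python3 nudge.py '[[0,0,0.005,0.005,0,0.03,0.05],[0,0,0.005,0.005,0,0.06,0.05],[0,0,0.005,0.005,0,0.09,0.05],[0,0,0.005,0.005,0,0.115,0.05],[0,0,0.005,0.005,0,0.13,0.05],[0,0,0.005,0.005,0,0.135,0.05],[0,0,0.005,0.005,0,0.135,0.05],[0,0,0.005,0.005,0,0.135,0.05]]';python3 -c "
from h import *
go([.542,-.102,.055],-81.4)"
```

```text
t: 11.72
position: [0.5426, -0.1011, 0.0641]
tool_rot: [-3.129, -0.243, -0.005]
force: [-0.3, -0.6, 0.2]
grip_width: 0.0501
finger_force: 0.0
t 11.7167 rot [-0.003  -0.0035  0.0047] d [-0.0008  0.0009  0.0091] q [-0.28  0.15  1.79  0.    1.2   1.13]
```

```bash
python3 nudge.py '[[0,0,0,0,0.001,0.005,0.04],[0,0,0,0,0.001,0.008,0.03],[0,0,0,0,0.001,0.008,0.03],[0,0,0,0,0.001,0.008,0],[0,0,0,0,0.001,0.008,0],[0,0,0,0,0.001,0.008,0],[0,0,0,0,0.001,0.008,0],[0,0,0,0,0.001,0.008,0],[0,0,0,0,0.001,0.008,0]]'; python3 -c "
from h import *
s=ctrl.read_state();print(s['force'])
go([.542,-.102,.2],-81.4)"
```

```text
t: 12.47
position: [0.5426, -0.102, 0.0558]
tool_rot: [-3.129, -0.24, -0.005]
force: [-1.1, 0.9, 2.5]
grip_width: 0.0116
finger_force: 30.0
[-1.09573001  0.86004496  2.46956879]
t 12.4667 rot [-0.003  -0.0034  0.0027] d [-1.000e-04 -6.000e-04 -1.442e-01] q [-0.28  0.16  1.79  0.    1.19  1.13]
```

```bash
python3 nudge.py '[[0,0,0,0,0,-0.006,0],[0,0,0,0,0,-0.02,0],[0,0,0,0,0,-0.04,0],[0,0,0,0,0,-0.06,0],[0,0,0,0,0,-0.08,0],[0,0,0,0,0,-0.1,0],[0,0,0,0,0,-0.115,0],[0,0,0,0,0,-0.125,0],[0,0,0,0,0,-0.13,0],[0,0,0,0,0,-0.13,0]]'; python3 - <<'E'
from h import *
def fz(obs,z,g):
    def res(p):
        Rz=R.from_euler('z',p[2]).as_matrix()
        return np.ravel([proj(n,[Rz@(np.array(m)/1e3)+[p[0],p[1],z]])[0]-q for n,m,q in obs])
    s=least_squares(res,g,loss='soft_l1');return s.x.round(4),np.degrees(s.x[2]).round(1),np.abs(s.fun).max().round(1)
def mk(n,c,L):return [(n,m,np.array([c[0]-33+x/4-.4,c[1]-36+y/4-.4])) for m,(x,y) in L]
b=45
bt=mk('top',(175,255),[((53,43,b),(70,22)),((53,-43,b),(244,62)),((-53,-43,b),(191,270)),((-53,43,b),(16,232))])
bs=mk('scene',(153,207),[((53,43,b),(162,37)),((53,-43,b),(259,110)),((-53,-43,b),(98,212)),((-53,43,b),(4,127))])
lt=mk('top',(369,210),[((58,48,10),(20,45)),((58,-48,10),(205,22)),((-58,-48,10),(247,245)),((-58,48,10),(57,272))])
ls=mk('scene',(333,262),[((58,48,10),(79,30)),((58,-48,10),(254,87)),((-58,-48,10),(194,258)),((-58,48,10),(5,194))])
st=mk('top',(236,193),[((47.5,-37,30),(52,58)),((47.5,37,30),(25,198)),((45,0,66),(32,113)),((-26,0,66),(172,135))])
for nm,o,g in(('bt',bt,[.44,.28,-.2]),('bs',bs,[.44,.28,-.2]),('lt',lt,[.54,-.1,.15]),('ls',ls,[.54,-.1,.15]),('st',st,[.57,.17,1.4])):print(nm,*fz(o,.026,g))
go([.443,.285,.2],-101.5)
E
```

```text
t: 13.3
position: [0.5425, -0.1026, 0.1864]
tool_rot: [-3.13, -0.239, -0.006]
force: [0.5, 0.1, -1.9]
grip_width: 0.0117
finger_force: 30.0
bt [ 0.4436  0.2816 -0.2076] -11.9 1.1
bs [ 0.4438  0.2847 -0.2013] -11.5 0.9
lt [ 0.5401 -0.1026  0.1427] 8.2 0.2
ls [ 0.5397 -0.1015  0.1593] 9.1 1.0
st [0.5713 0.1675 1.4205] 81.4 1.2
t 13.3 rot [-0.0033 -0.0038  0.3534] d [-0.0393 -0.3983 -0.0127] q [-0.28  0.02  1.68  0.    1.43  1.13]
```

```bash
python3 nudge.py '[[0,0,0.02,-0.002,-0.015,0,0],[0,0,0.05,-0.005,-0.045,0,0],[0,0,0.1,-0.008,-0.08,0,0],[0,0,0.15,-0.012,-0.12,0,0],[0,0,0.2,-0.016,-0.16,0,0],[0,0,0.25,-0.02,-0.2,0,0],[0,0,0.3,-0.024,-0.24,0,0],[0,0,0.35,-0.028,-0.28,0,0],[0,0,0.353,-0.032,-0.315,0,0],[0,0,0.353,-0.033,-0.335,0,0]]'; python3 -c "
from h import *
go([.444,.284,.16],-101.6)"
```

```text
t: 14.13
position: [0.4561, 0.2266, 0.1848]
tool_rot: [-3.122, 0.311, 0.001]
force: [-0.0, -0.6, -2.5]
grip_width: 0.0115
finger_force: 30.0
t 14.1333 rot [-0.0038  0.001   0.0038] d [-0.0232 -0.0538  0.025 ] q [ 0.36 -0.09  1.8   0.    1.43  2.13]
```

```bash
python3 nudge.py '[[0,0,0.004,-0.007,-0.016,0,0],[0,0,0.004,-0.014,-0.033,0,0],[0,0,0.004,-0.02,-0.046,0.005,0],[0,0,0.004,-0.023,-0.053,0.012,0],[0,0,0.004,-0.023,-0.054,0.02,0],[0,0,0.004,-0.023,-0.054,0.025,0],[0,0,0.004,-0.023,-0.054,0.025,0],[0,0,0.004,-0.023,-0.054,0.025,0],[0,0,0.004,-0.023,-0.054,0.025,0]]'; python3 -c "
from h import *
go([.444,.284,.111],-101.6)"
```

```text
t: 14.88
position: [0.4471, 0.2804, 0.1616]
tool_rot: [-3.121, 0.322, -0.003]
force: [-0.3, 0.3, -2.9]
grip_width: 0.0118
finger_force: 30.0
t 14.8833 rot [-0.0038 -0.0018 -0.003 ] d [-0.0039 -0.0027  0.0506] q [ 0.46 -0.02  1.78  0.    1.38  2.24]
```

```bash
python3 - <<'E'
from h import *
P=[];Q=[];F={'top':[],'scene':[]}
for k in range(6):
    for n in F:
        F[n].append(ctrl.grab_frame(n).astype(float));s=ctrl.read_state();P.append(s['position']);Q.append(s['tool_rot'])
print(np.mean(P,0),np.std(P,0),np.mean(Q,0),np.std(Q,0))
for n in F:cv2.imwrite(f'pics/h_{n}.png',cv2.cvtColor(np.mean(F[n],0).astype('uint8'),cv2.COLOR_RGB2BGR))
go([.444,.284,.111],-101.6)
E
```

```text
[0.4470399  0.28103618 0.16191627] [0.00020213 0.00018397 0.00019395] [-3.12110695  0.32041735 -0.00410865] [0.00019265 0.00055363 0.00046729]
t 15.4833 rot [-0.004  -0.0018 -0.0018] d [-0.0034 -0.002   0.0506] q [ 0.46 -0.02  1.78  0.    1.38  2.24]
```

```bash
python3 nudge.py '[[0.004,0.002,0,-0.003,-0.002,0.008,0],[0.004,0.002,0,-0.003,-0.002,0.018,0],[0.004,0.002,0,-0.003,-0.002,0.028,0],[0.004,0.002,0,-0.003,-0.002,0.036,0],[0.004,0.002,0,-0.003,-0.002,0.042,0],[0.004,0.002,0,-0.003,-0.002,0.046,0],[0.004,0.002,0,-0.003,-0.002,0.049,0],[0.004,0.002,0,-0.003,-0.002,0.049,0],[0.004,0.002,0,-0.003,-0.002,0.049,0]]'; python3 - <<'E'
from h import *
F={'top':[],'scene':[]};P=[]
for k in range(5):
    for n in F:F[n].append(ctrl.grab_frame(n).astype(float));P.append(ctrl.read_state()['position'])
print(np.mean(P,0));go([.444,.284,.111],-101.6);s=ctrl.read_state();tcp=np.mean(P,0)
p=tcp-[0,0,.0298];yaw=np.radians(-11.6);Rz=R.from_euler('z',yaw).as_matrix()
o=[]
for n,(u,v),f in(('top',(175,255),8),('scene',(153,207),8)):
    a=cv2.cvtColor(np.mean(F[n],0).astype('uint8'),cv2.COLOR_RGB2BGR);cv2.imwrite(f'pics/f_{n}.png',a)
    u0=u-32 if n=='top' else u-42;v0=v-42;c=cv2.resize(a[v0:v0+75,u0:u0+(50 if n=='x' else 66)],None,fx=6,fy=8,interpolation=cv2.INTER_CUBIC)
    def dr(P3,col):
        q=(proj(n,P3)-[u0,v0]+.5)*[6,8];cv2.polylines(c,[np.int32(q)],True,col,1)
    r=lambda L:[Rz@np.array(m)/1e3 for m in L]
    dr(np.array(r([(58,48,10),(58,-48,10),(-58,-48,10),(-58,48,10)]))+p,(0,0,255))
    dr(np.array(r([(53,43,45),(53,-43,45),(-53,-43,45),(-53,43,45)]))+[.444,.284,.026],(0,200,0))
    dr(np.array(r([(53,43,0),(53,-43,0),(-53,-43,0),(-53,43,0)]))+[.444,.284,.026],(255,100,0))
    o.append(c)
cv2.imwrite('pics/fin.png',np.hstack(o))
E
```

```text
t: 16.23
position: [0.4445, 0.2839, 0.1127]
tool_rot: [-3.118, 0.32, -0.007]
force: [0.2, 0.4, -2.6]
grip_width: 0.012
finger_force: 30.0
[0.44462576 0.28402903 0.1129931 ]
t 16.7333 rot [-0.0082 -0.0039 -0.0018] d [-0.0004  0.      0.0017] q [0.47 0.02 1.83 0.   1.28 2.24]
```

View pics/fin.png

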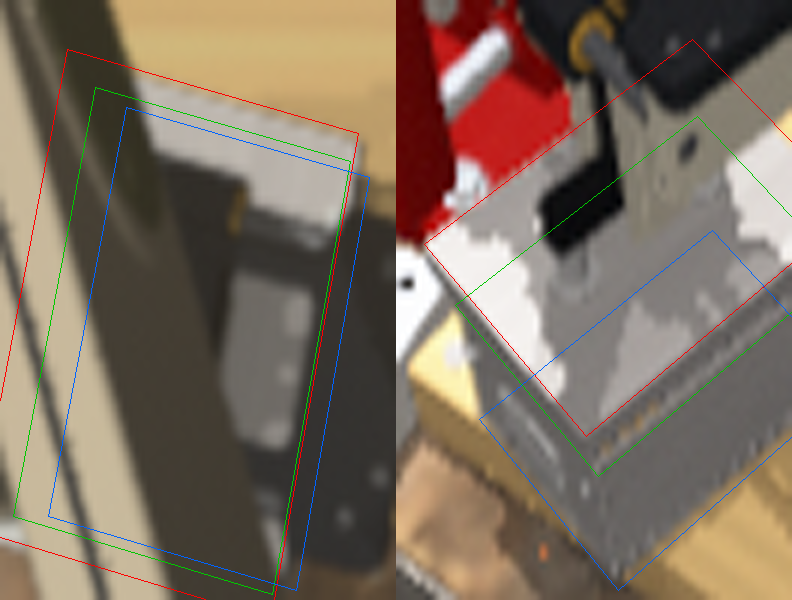

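The lid's outline in both views matches its predicted place over the box to about a pixel. The last trim takes out a slight tilt and lowers it 2 mm, to 10 mm above the rim.

```bash
python3 nudge.py '[[-0.005,0,-0.002,0,0,0.001,0],[-0.005,0,-0.002,0,0,0.002,0],[-0.005,0,-0.002,0,0,0.002,0],[-0.005,0,-0.002,0,0,0.002,0],[-0.005,0,-0.002,0,0,0.002,0],[-0.005,0,-0.002,0,0,0.002,0],[-0.005,0,-0.002,0,0,0.002,0],[-0.005,0,-0.002,0,0,0.002,0]]'; python3 -c "
from h import *
go([.444,.284,.111],-101.6);s=ctrl.read_state();print(s['force'],s['joint_velocities'].round(3))"
```

```text
t: 17.4
position: [0.4444, 0.2839, 0.1107]
tool_rot: [-3.123, 0.317, -0.007]
force: [-0.2, 0.1, -2.4]
grip_width: 0.0119
finger_force: 30.0
t 17.4 rot [-0.0031 -0.0039  0.0001] d [-0.0004 -0.     -0.0004] q [ 0.47  0.02  1.83 -0.    1.28  2.24]
[-0.2449889   0.07602152 -2.43043646] [-0.     0.     0.     0.001 -0.001  0.   ]
```

```bash
python3 -c "
from cell import ctrl
print(ctrl.sign_off())"
```

```text
the job is handed in; nothing more can be done
None
```

The job is handed in at 17.4 s of the 72 s: six dowels in the box, the empty scoop back on the board, and the lid held still and level about 10 mm above the rim, lined up to roughly 1 mm; nothing touched the brush, carton or lock cylinder that I know of, though I took no final picture of them.

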